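# Close up the gem case

### The arm

A 6-joint arm with a two-finger parallel gripper is mounted at the origin on a cart in front of the work surface, level with it; the furniture and walls round the work are solid. World frame = base frame: x ahead of the robot, y to its left, z up, the work surface at z = 0. Lengths are in mm, angles in degrees, forces in N, time in s.
With the tool pointing down it reaches from about 300 to 850 mm from the base axis. Payload 4.2 kg.
Tool frame: the origin (TCP) lies between the finger pads; the fingertips stand 17 mm ahead of it and the grasp point (between the pads) lies 2 mm behind it (bot.tip_reach is the distance from the TCP to the fingertips, in mm); y points along the fingers, z is the direction in which the jaws open and shut, and the axes are right-handed (so a half turn about y gives the same grasp; the last joint's range is limited). The gripper opens to 91 mm and grips with 3 to 60 N. Pads are 32 mm wide; open, the fingers measure 118 mm over their backs; the gripper's body (76 mm by 178 mm) begins 60 mm behind the grasp point.
Start: joints at [-78.266, 18.312, 89.639, -0, 72.044, -1.146], TCP at [128.176, -560.547, 230.976] pointing down, gripper open.
Joint ranges: [-177.97, 177.97], [-48.28, 115.42], [12.27, 149.76], [-77.06, 257.06], [2.81, 150.46], [-146.56, 146.56]. Speed limits (degrees/s): [147.25, 147.25, 180, 180, 180, 180].

### API

Orientations are given as [roll, pitch, yaw] about the fixed x, y, z axes, in that order (R = Rz(yaw) Ry(pitch) Rx(roll)).
In Python, from rig import monitor, imaging, bot gives the robot as it stands.
- The arm moves only by the tool send_rows, never from a script. Its argument "deltas" is text: rows parted by semicolons, each of 7 numbers parted by spaces: the shift along the tool's x, y, z in m, then the turn, a rotation vector about the tool's x, y, z in degrees, then the opening, from 0 (shut) to 1 (fully open). In form: dx dy dz rx ry rz jaw; .... A call has 1 to 12 rows; each row shifts and turns the commanded pose from where the row before left it, along the tool's axes as they then stand; what a row does not reach is not made up. A row lasts 1/12 s, in which the tool goes at most 41.7 mm and 7.16 degrees, less where a joint would pass 70% of its speed; a pose out of reach is approached as far as the arm can. A call with a gripper value outside its range is refused whole. The fingers move at their own pace and stop on an object; the grip force is fixed at half the most. Time passes only in rows, so rows that do not move let the fingers close. It gives the time, the measured TCP pose, the force and the opening at its end, in the units of the state.
- monitor.get_obs(): the state, without advancing time (a new reading comes with each control period).
- imaging.read_camera(name): name is "scene" or "top"; returns the picture (384x512x3 uint8, red, green, blue); there is no depth.
- imaging.get_calibration(name): a dict with "fx", "fy", "cx", "cy" (pixels), "pose" (4x4, takes a point from camera to world coordinates). Camera axes: x right, y down, z forward; pixel columns grow to the right and rows downward; lengths in mm; the calibration is good to about 2 mm. A picture is of the moment at which its call begins. get_calibration takes no time and is no camera call.
- bot.sign_off(): hands the job in, once; it reports no verdict.
The state is a dict: "t": time; "joints": joint angles; "joint_vel": joint speeds; "tau": joint torques, N m; "tool_pos": TCP position; "tool_rot": TCP orientation; "wrist_force": force on the tool from outside, world axes, zero at the start; "ft_torque": the same for the moment, N m; "finger_gap": opening from 0.0 (shut) to 1.0 (fully open).
Only numpy, scipy, OpenCV 4.12 (cv2) and the standard library are available. Lean on these libraries where they do the work, as an engineer would, in place of code of your own. Each camera call takes 0.05 s, during which the arm holds its last target. There are 200 camera calls.

### The job

Close up the wooden gem case for the night: with the fingertips only, push its open drawer fully home and swing its open lid over and down until it lies shut on the case. Do not slam either of them, do not lift any stone out of the drawer, and leave the two jars and the rough rock near the case where they stand. The order does not matter; move clear of everything at the end.

Things in the scene. Friction and masses are not known exactly. Their poses are not given: they have to be found in the camera images.
- case: wooden gem case with brass corner plates, fixed to the worktop; 130 mm deep along its x axis, 140 mm wide along its y axis, 68 mm high without the lid. Origin at the centre of its underside; z up. The drawer comes out of its -x side, the lid is hinged along the top of its +x side. It stands with its -x side (drawer) roughly to the robot's left, +x side (hinge) roughly to the robot's right, yaw and place vary. Its upper tray holds six bedded stones that stay below the rim.
- case_drawer (a joint): how far the drawer is pulled out, in m: 0 = fully home, grows as it comes out (along the case's -x). It slides with about 1.2 N of friction and stays where it is left.
- drawer_front (a point): centre of the outer face of the drawer's front; moves with the drawer. The plain wooden front, without a handle but with a flush brass label plate, is 138 mm wide along the case's y, 10 mm thick along x and 38 mm high, from 3 to 41 mm above the worktop; this point is 22 mm above the worktop. When home the face lies 75 mm from the case's centre, 10 mm out from the case's own wall.
- case_lid (a joint): opening angle of the lid, rad: 0 = shut, lying level on the case; 1.57 = upright; more = leaning back beyond upright (stop at 1.9). A stiff hinge (about 0.15 N m) holds it at any angle, so it must be pushed all the way down.
- lid_hinge (a point): middle of the hinge line, which runs along the case's y axis at the top of its +x side, 65 mm from the case's centre and 68 mm above the worktop; fixed to the case.
- lid_edge (a point): middle of the lid's free edge, on its outer (upper when shut) face; moves with the lid. The lid is a plain flat wooden board 140 mm from hinge line to free edge, 142 mm wide along the case's y, 10 mm thick; its inner face contains the hinge line and its outer face lies 10 mm outside it. Outer face carries a pale inlaid panel. Shut, its top is 78 mm above the worktop.
- gem_a (a point): centre of a loose orange-striped domed stone, 25x34x9 mm, lying on the drawer's floor (10 mm above the worktop)
- gem_b (a point): centre of a loose blue-striped domed stone, 20x28x8 mm, lying on the drawer's floor
- gem_c (a point): centre of a loose yellow-brown-striped domed stone, 22x30x8 mm, lying on the drawer's floor
- jar_cream (a point): centre of a bystander jar, white with a cream screw lid, 56 mm across, 61 mm high, standing loose some 24 cm from the case's centre on the drawer's side
- jar_red (a point): centre of a bystander jar, white with a red screw lid, 46 mm across, 75 mm high, standing loose farther to the left
- rock (a point): centre of a bystander loose grey-white rough rock, 42x59x24 mm, lying loose behind the case (farther from the robot), by the right end of the long white tray
There are look-alikes about, which are no part of the job. What is shaped like the part that bears gem_a but purple is not meant.

How it is judged:
By the outcome, as a careful person would: the job done as asked, in the order asked, and still so for the second after the job is handed in, with the robot touching nothing.
It also fails if it takes over 48 s, if anything falls off the work surface, if the arm or the gripper's body presses on something with over 40 N, if the wrist force passes 120 N, or if a joint passes its speed limit or range.

## Working session

There is one attempt and no reset: what is moved stays moved. The work goes in short steps, Python scripts to look and compute and a tool call to move; the robot and the scene stay as the last step left them, time stands still between calls to the robot, and variables do not carry over. Pictures are saved under pics/ and viewed, about 8 in all and at most 12, crops included, and the job is handed in when it is done.

Besides the shell and the picture viewer there is one more tool, called after "Emit:" as name(argument=value, ...) on one line, values as JSON. send_rows: Moves the arm, as the interface text tells. Its arguments: {"type":"object","properties":{"deltas":{"type":"string"}},"required":["deltas"]}

```bash
mkdir -p pics; python3 - <<'E'
from rig import monitor, imaging, bot
import cv2,numpy as np
for n in("scene","top"):
    im=imaging.read_camera(n); cv2.imwrite(f"pics/{n}0.png",cv2.resize(im[:,:,::-1],(800,600),interpolation=cv2.INTER_CUBIC)); cv2.imwrite(f"pics/raw_{n}0.png",im[:,:,::-1])
    c=imaging.get_calibration(n); print(n,c["fx"],c["fy"],c["cx"],c["cy"],np.round(c["pose"],3).tolist())
print(monitor.get_obs(),bot.tip_reach)
E
```

```text
scene 377.82724521347876 377.82724521347876 255.27931095484288 186.54314525260747 [[0.797, -0.434, 0.42, 61.35], [-0.604, -0.583, 0.544, -467.013], [0.009, -0.687, -0.727, 919.696], [0.0, 0.0, 0.0, 1.0]]
top 456.455901992979 456.455901992979 252.2042375071257 192.34373612771685 [[-0.006, -0.992, 0.126, 385.956], [-1.0, 0.004, -0.016, 177.036], [0.016, -0.126, -0.992, 1137.221], [0.0, 0.0, 0.0, 1.0]]
{'t': 0.1, 'joints': array([-7.82655613e+01,  1.83488642e+01,  8.97008481e+01, -2.26926570e-03,
        7.20446642e+01, -1.14440837e+00]), 'joint_vel': array([ 0.03249532, -0.07801626, -0.1759908 ,  0.04001373,  0.04933454,
        0.19392075]), 'tau': array([ 1.31874840e-03, -4.13332164e+01, -2.32510632e+01,  7.27451476e-02,
        4.21334244e-02, -6.68982352e-05]), 'tool_pos': array([ 128.07624982, -560.10368917,  230.1857545 ]), 'tool_rot': array([-9.00944008e+01, -2.72238999e-04, -1.67120451e+02]), 'wrist_force': array([-0.44069017,  0.08674684,  0.0387294 ]), 'ft_torque': array([ 0.00676447, -0.02392606,  0.05115437]), 'finger_gap': 1.0003740605221456} 17.0
```

View pics/scene0.png

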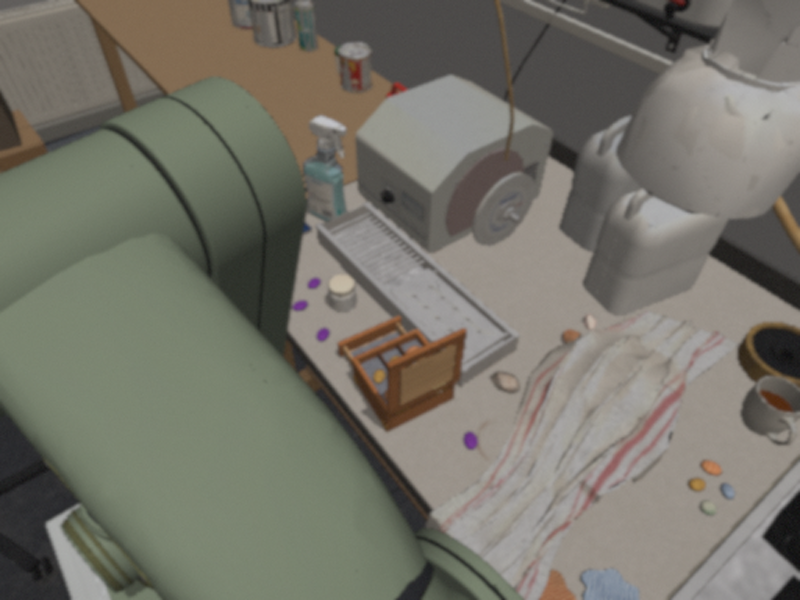

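View pics/top0.png

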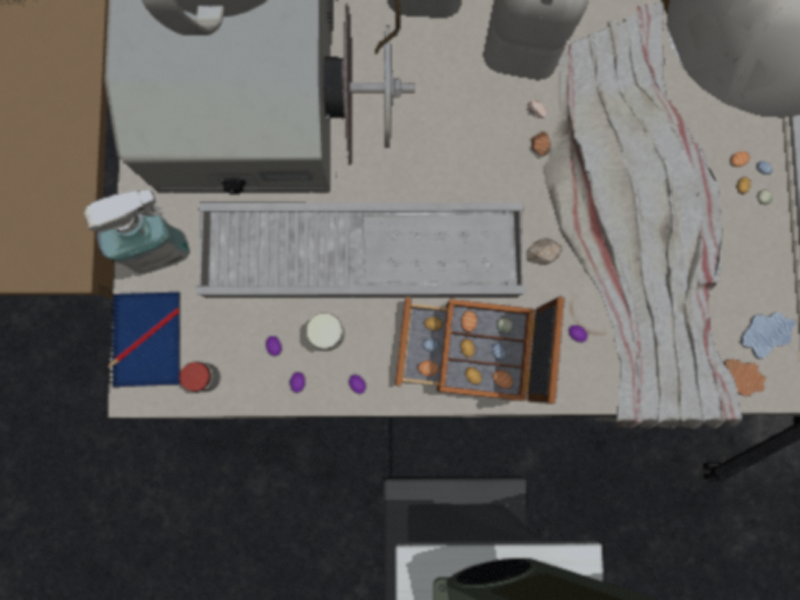

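The scene view shows the case at (410,380) with its lid up and the drawer out to the upper left. In the top view (800x600) the case is at about (485,350), the drawer front at x≈403, the lid at x≈545, the cream jar at (324,331), the red jar at (195,377) and the rock at (543,250). The gems in the drawer are orange (427,368), blue (430,344) and yellow-brown (433,323). The purple stones at (274,345), (298,381), (357,384) and (578,333) are look-alikes on the worktop, so I leave them alone.

```bash
python3 - <<'E'
import cv2
a=cv2.imread("pics/raw_top0.png")[180:270,235:385]; cv2.imwrite("pics/crop_top.png",cv2.resize(a,None,fx=5.3,fy=5.3,interpolation=cv2.INTER_CUBIC))
E
```

```text
(no output)
```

View pics/crop_top.png

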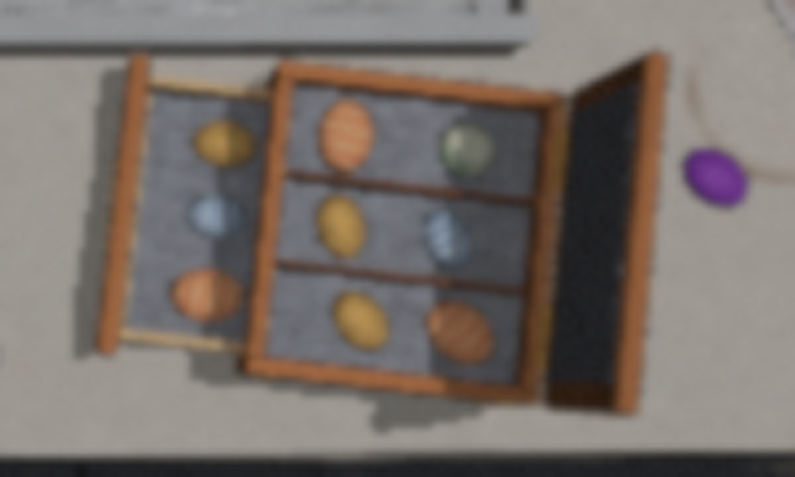

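The crop shows, in its own pixels, the rim corners at about (280,62), (247,372), (562,98) and (533,402), the drawer front's outer top edge from (131,55) to (98,350), and the lid's free outer edge from (666,55) to (636,411). The drawer holds one orange, one blue and one yellow-brown stone, none of them purple, so this is the case meant.

```bash
cat >h.py <<'E'
import numpy as np
from rig import monitor, imaging, bot
def ray(n,u,v):
    c=imaging.get_calibration(n);P=np.array(c["pose"]);d=P[:3,:3]@[(u-c["cx"])/c["fx"],(v-c["cy"])/c["fy"],1];return P[:3,3],d
def at(n,u,v,z):
    o,d=ray(n,u,v);return (o+d*(z-o[2])/d[2])
def proj(n,p):
    c=imaging.get_calibration(n);P=np.array(c["pose"]);q=P[:3,:3].T@(np.array(p)-P[:3,3]);return c["fx"]*q[0]/q[2]+c["cx"],c["fy"]*q[1]/q[2]+c["cy"]
E
python3 - <<'E'
from h import *
from scipy.optimize import least_squares
cp=lambda x,y:(235+x/5.3-.4,180+y/5.3-.4)
# case: x axis roughly world -y. params X,Y,yaw
obs=[((-65,70,68),(280,62)),((-65,-70,68),(247,372)),((65,70,68),(562,98)),((65,-70,68),(533,402))]
dr=[(69,(131,55)),(-69,(98,350))]; lid=[(71,(666,55)),(-71,(636,411))]
def W(p,q):
    c,s=np.cos(p[2]),np.sin(p[2]);return [p[0]+c*q[0]-s*q[1],p[1]+s*q[0]+c*q[1],q[2]]
def f(p):
    r=[]
    for q,px in obs: r+=list(np.subtract(proj("top",W(p,q)),cp(*px)))
    for y,px in dr: r+=list(np.subtract(proj("top",W(p,(-75-p[3],y,41))),cp(*px)))
    t=p[4]
    for y,px in lid:
        r+=list(np.subtract(proj("top",W(p,(65-140*np.cos(t)+10*np.sin(t),y,68+140*np.sin(t)+10*np.cos(t)))),cp(*px)))
    return r
s=least_squares(f,[470,0,-1.5,50,1.7],loss='soft_l1');p=s.x;print(p,np.degrees(p[[2,4]]),np.round(s.fun,1))
t=p[4]
print("front",W(p,(-75-p[3],0,22)),"hinge",W(p,(65,0,68)),"edge",W(p,(65-140*np.cos(t)+10*np.sin(t),0,68+140*np.sin(t)+10*np.cos(t))))
k=.64
for n,(u,v),z in [("cream",(324,331),61),("red",(195,377),75),("rock",(543,250),20),("traytop_R",(520,295),25),("purple",(578,333),5),("purple2",(357,384),5)]: print(n,at("top",u*k,v*k,z))
E
```

```text
[449.87888392  21.31521263  -1.67944599  54.07721334 -27.32409623] [  -96.22516705 -1565.55539314] [-1.  -1.  -0.4 -0.1  0.4 -2.1  1.2 -0.  -0.2 -0.5  0.2  0.8 -1.  13.9
  0.7  1.1]
front [np.float64(463.8755037169457), np.float64(149.63131308844473), 22] hinge [np.float64(442.8305423615459), np.float64(-43.30151029673776), 68] edge [np.float64(434.88510633174707), np.float64(-116.1424806538589), np.float64(-51.71241825194818)]
cream [476.90276011 265.3917425   61.        ]
red [408.5596787  453.78516632  75.        ]
rock [608.64254703 -80.08328256  20.        ]
traytop_R [535.50636264 -40.17003552  25.        ]
purple [ 476.58647487 -135.29042357    5.        ]
purple2 [397.66309629 217.51976569   5.        ]
```

```bash
python3 - <<'E'
from h import *
cp=lambda x,y:(235+x/5.3-.4,180+y/5.3-.4)
p=[449.9,21.3,-1.6794];c,s=np.cos(p[2]),np.sin(p[2])
W=lambda q:[p[0]+c*q[0]-s*q[1],p[1]+s*q[0]+c*q[1],q[2]]
print(cp(666,55),cp(636,411))
for d in range(70,112,4):
    t=np.radians(d); out=[proj("top",W((65-140*np.cos(t)+o*np.sin(t),y,68+140*np.sin(t)+o*np.cos(t)))) for o in(10,0) for y in(71,-71)]
    print(d,np.round(out,1).tolist())
# start-frame tool axes
from scipy.spatial.transform import Rotation as R
o=monitor.get_obs();print(R.from_euler('xyz',o['tool_rot'],degrees=True).as_matrix().round(3))
E
```

```text
(360.2603773584906, 189.97735849056605) (354.6, 257.1471698113208)
70 [[336.2, 185.9], [330.7, 254.7], [331.4, 185.7], [325.8, 254.2]]
74 [[341.0, 186.2], [335.6, 255.2], [336.2, 185.9], [330.6, 254.7]]
78 [[345.9, 186.6], [340.5, 255.7], [340.9, 186.2], [335.5, 255.1]]
82 [[350.7, 187.0], [345.4, 256.2], [345.7, 186.6], [340.4, 255.6]]
86 [[355.4, 187.5], [350.2, 256.7], [350.5, 187.0], [345.3, 256.1]]
90 [[360.1, 188.0], [355.0, 257.2], [355.3, 187.5], [350.1, 256.7]]
94 [[364.7, 188.6], [359.7, 257.7], [359.9, 188.0], [354.9, 257.1]]
98 [[369.1, 189.2], [364.2, 258.1], [364.5, 188.6], [359.5, 257.6]]
102 [[373.3, 189.8], [368.5, 258.6], [368.9, 189.2], [364.0, 258.1]]
106 [[377.4, 190.4], [372.7, 259.0], [373.1, 189.8], [368.3, 258.6]]
110 [[381.2, 191.1], [376.6, 259.5], [377.2, 190.4], [372.5, 259.0]]
[[-0.975 -0.     0.223]
 [-0.223  0.002 -0.975]
 [ 0.    -1.    -0.002]]
```

Emit:
send_rows(deltas="0 0 0 0 6.37 0 0;0 0 0 0 6.37 0 0;0 0 0 0 6.37 0 0;-0.0143 0 -0.0277 0 0 0 0;-0.0143 0 -0.0277 0 0 0 0;-0.0143 0 -0.0277 0 0 0 0;-0.0143 0 -0.0277 0 0 0 0;-0.0143 0 -0.0277 0 0 0 0;-0.0143 0 -0.0277 0 0 0 0;-0.0143 0 -0.0277 0 0 0 0;-0.0143 0 -0.0277 0 0 0 0;-0.0143 0 -0.0277 0 0 0 0")

```text
t: 1.1
tool_pos: [283.5, -325.1, 230.7]
tool_rot: [-90.0, -0.0, 173.7]
wrist_force: [1.3, -0.5, -0.5]
finger_gap: 0.154
```

Emit:
send_rows(deltas="-0.0143 0 -0.0277 0 0 0 0;-0.0143 0 -0.0277 0 0 0 0;-0.0143 0 -0.0277 0 0 0 0;-0.0143 0 -0.0277 0 0 0 0;-0.0143 0 -0.0277 0 0 0 0;-0.0143 0 -0.0277 0 0 0 0;-0.0143 0.01 -0.0257 0 0 0 0;-0.0143 0.01 -0.0200 0 0 0 0;-0.0143 0.01 -0.010 0 0 0 0;0 0 0 0 0 0 0;0 0 0 0 0 0 0")

```text
t: 2.02
tool_pos: [434.8, -119.6, 200.2]
tool_rot: [-90.0, -0.1, 173.9]
wrist_force: [-0.4, -0.5, 0.5]
finger_gap: 0.006
```

```bash
cat >>h.py <<'E'
from scipy.spatial.transform import Rotation as R
C=[449.9,21.3,np.radians(-96.2)]
def incase():
    o=monitor.get_obs();c,s=np.cos(C[2]),np.sin(C[2]);d=o["tool_pos"]-[C[0],C[1],0]
    print("t",round(o["t"],2),"case xyz of tip",np.round([c*d[0]+s*d[1],-s*d[0]+c*d[1],d[2]-17],1),"rot",np.round(o["tool_rot"],1),"F",np.round(o["wrist_force"],1),"gap",round(o["finger_gap"],2))
E
python3 - <<'E'
from h import *
import cv2
incase()
ims=[cv2.resize(imaging.read_camera("top")[150:300,180:400,::-1],(528,360)[:2] and (528,300)) ,cv2.resize(imaging.read_camera("scene")[130:330,150:400,::-1],(528,300))]
cv2.imwrite("pics/a.png",np.vstack(ims)); incase()
E
```

```text
t 2.02 case xyz of tip [141.7   0.2 183.2] rot [-9.000e+01 -1.000e-01  1.739e+02] F [-0.4 -0.5  0.5] gap 0.01
t 2.12 case xyz of tip [1.426e+02 1.000e-01 1.841e+02] rot [-90.   -0.  173.8] F [ 0.3 -0.  -1.1] gap 0.0
```

View pics/a.png

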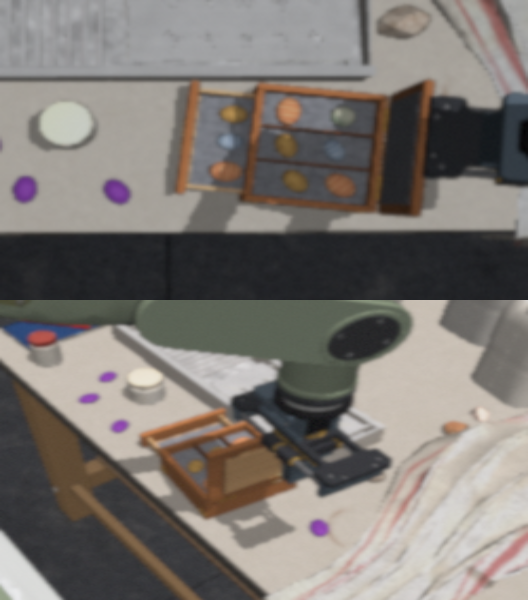

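The lid is upright and the closed fingertips are on its hinge side. The drawer is out and the gems are in place. Next are the arc rows.

```bash
python3 - <<'E'
import numpy as np
d=np.r_[np.arange(90,17,-3.),np.arange(16.5,-.1,-1.5)];t=np.radians(d);r=115
x=65-r*np.cos(t)+10*np.sin(t)+13.5;z=68+r*np.sin(t)+10*np.cos(t)
for a,b in zip(np.round(np.diff(x)/1000,4),np.round(-np.diff(z)/1000,4)): print(f"0 {b} {a} 0 0 0 0",end=";")
E
```

```text
0 -0.0004 -0.006 0 0 0 0;0 -0.0 -0.006 0 0 0 0;0 0.0003 -0.006 0 0 0 0;0 0.0006 -0.006 0 0 0 0;0 0.0009 -0.006 0 0 0 0;0 0.0012 -0.0059 0 0 0 0;0 0.0015 -0.0059 0 0 0 0;0 0.0018 -0.0058 0 0 0 0;0 0.0021 -0.0057 0 0 0 0;0 0.0024 -0.0055 0 0 0 0;0 0.0027 -0.0054 0 0 0 0;0 0.003 -0.0053 0 0 0 0;0 0.0032 -0.0051 0 0 0 0;0 0.0035 -0.0049 0 0 0 0;0 0.0038 -0.0047 0 0 0 0;0 0.004 -0.0045 0 0 0 0;0 0.0042 -0.0043 0 0 0 0;0 0.0045 -0.0041 0 0 0 0;0 0.0047 -0.0038 0 0 0 0;0 0.0049 -0.0036 0 0 0 0;0 0.005 -0.0033 0 0 0 0;0 0.0052 -0.0031 0 0 0 0;0 0.0054 -0.0028 0 0 0 0;0 0.0055 -0.0025 0 0 0 0;0 0.0028 -0.0011 0 0 0 0;0 0.0028 -0.0011 0 0 0 0;0 0.0029 -0.001 0 0 0 0;0 0.0029 -0.0009 0 0 0 0;0 0.0029 -0.0008 0 0 0 0;0 0.0029 -0.0008 0 0 0 0;0 0.0029 -0.0007 0 0 0 0;0 0.003 -0.0006 0 0 0 0;0 0.003 -0.0005 0 0 0 0;0 0.003 -0.0005 0 0 0 0;0 0.003 -0.0004 0 0 0 0;0 0.003 -0.0003 0 0 0 0;
```

Emit:
send_rows(deltas="0 0 -0.01 0 0 0 0;0 0 -0.01 0 0 0 0;0 0 -0.01 0 0 0 0;0 0 -0.008 0 0 0 0;0 0 -0.006 0 0 0 0;0 0 -0.005 0 0 0 0;0 0 -0.003 0 0 0 0;0 0 0 0 0 0 0")

```text
t: 2.78
tool_pos: [440.9, -67.7, 201.0]
tool_rot: [-90.0, 0.0, 173.8]
wrist_force: [-0.4, -0.8, 0.5]
finger_gap: 0.006
```

Emit:
send_rows(deltas="0 -0.0004 -0.006 0 0 0 0;0 0 -0.006 0 0 0 0;0 0.0003 -0.006 0 0 0 0;0 0.0006 -0.006 0 0 0 0;0 0.0009 -0.006 0 0 0 0;0 0.0012 -0.0059 0 0 0 0;0 0.0015 -0.0059 0 0 0 0;0 0.0018 -0.0058 0 0 0 0;0 0.0021 -0.0057 0 0 0 0;0 0.0024 -0.0055 0 0 0 0")

```text
t: 3.62
tool_pos: [447.3, -9.2, 190.3]
tool_rot: [-90.0, 0.0, 173.8]
wrist_force: [-0.2, -0.5, 0.9]
finger_gap: 0.007
```

```bash
python3 - <<'E'
from h import *
import cv2
cv2.imwrite("pics/b.png",np.vstack([cv2.resize(imaging.read_camera("top")[150:300,180:400,::-1],(528,300)),cv2.resize(imaging.read_camera("scene")[130:330,150:400,::-1],(528,300))])); incase()
E
```

```text
t 3.72 case xyz of tip [ 30.5   0.2 172.9] rot [-9.000e+01 -1.000e-01  1.738e+02] F [0.4 0.  0.1] gap 0.0
```

View pics/b.png

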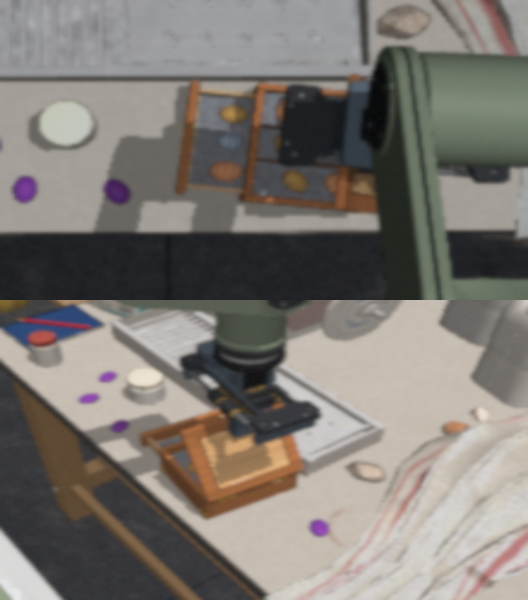

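The lid is following the tip and is now about 60° open, with the rest of the scene undisturbed. I'll carry on along the arc.

Emit:
send_rows(deltas="0 0.0027 -0.0054 0 0 0 0;0 0.003 -0.0053 0 0 0 0;0 0.0032 -0.0051 0 0 0 0;0 0.0035 -0.0049 0 0 0 0;0 0.0038 -0.0047 0 0 0 0;0 0.004 -0.0045 0 0 0 0;0 0.0042 -0.0043 0 0 0 0;0 0.0045 -0.0041 0 0 0 0;0 0.0047 -0.0038 0 0 0 0;0 0.0049 -0.0036 0 0 0 0;0 0.005 -0.0033 0 0 0 0;0 0.0052 -0.0031 0 0 0 0")

```text
t: 4.72
tool_pos: [452.9, 42.2, 141.3]
tool_rot: [-90.0, -0.0, 173.8]
wrist_force: [-0.5, -0.2, 2.6]
finger_gap: 0.006
```

Emit:
send_rows(deltas="0 0.004 -0.002 0 0 0 0;0 0.004 -0.0018 0 0 0 0;0 0.0028 -0.0011 0 0 0 0;0 0.0028 -0.0011 0 0 0 0;0 0.0028 -0.0011 0 0 0 0;0 0.0029 -0.001 0 0 0 0;0 0.0029 -0.0009 0 0 0 0;0 0.0029 -0.0008 0 0 0 0;0 0.0025 -0.0008 0 0 0 0;0 0.0025 -0.0007 0 0 0 0;0 0.0025 -0.0006 0 0 0 0")

```text
t: 5.63
tool_pos: [454.2, 53.7, 109.0]
tool_rot: [-90.0, 0.0, 173.8]
wrist_force: [-0.0, 0.8, 0.6]
finger_gap: 0.004
```

```bash
python3 - <<'E'
from h import *
incase()
E
```

```text
t 5.63 case xyz of tip [-32.7   0.8  92. ] rot [-90.    0.  173.8] F [-0.   0.8  0.6] gap 0.0
```

Emit:
send_rows(deltas="0 0.0023 -0.0003 0 0 0 0;0 0.0022 -0.0003 0 0 0 0;0 0.002 -0.0002 0 0 0 0;0 0.002 0 0 0 0 0;0 0.0018 0 0 0 0 0;0 0.0015 0 0 0 0 0;0 0.0012 0 0 0 0 0;0 0.001 0 0 0 0 0;0 0.001 0 0 0 0 0;0 0 0 0 0 0 0")

```text
t: 6.47
tool_pos: [454.3, 54.5, 95.1]
tool_rot: [-90.0, 0.0, 173.8]
wrist_force: [-2.2, 1.5, 9.0]
finger_gap: 0.005
```

Emit:
send_rows(deltas="0 0.0005 0 0 0 0 0;0 0.0005 0 0 0 0 0;0 0 0 0 0 0 0")

```text
t: 6.72
tool_pos: [454.3, 54.5, 95.0]
tool_rot: [-90.0, 0.0, 173.8]
wrist_force: [-4.5, 0.3, 16.4]
finger_gap: 0.005
```

The lid is down and resisting firmly: 16 N with the tip held at 78 mm. Next I lift and go round to the drawer front.

Emit:
send_rows(deltas="0 -0.01 0 0 0 0 0;0 -0.02 0 0 0 0 0;0 -0.015 -0.01 0 0 0 0;0 0 -0.02 0 0 0 0;0 0 -0.025 0 0 0 0;0 0 -0.025 0 0 0 0;0 0 -0.025 0 0 0 0;0 0 -0.02 0 0 0 0;0 0 -0.006 0 0 0 0;0 0 0 0 0 0 0")

```text
t: 7.55
tool_pos: [468.4, 185.6, 137.9]
tool_rot: [-90.0, -0.0, 173.9]
wrist_force: [0.3, 0.1, 0.3]
finger_gap: 0.003
```

```bash
python3 - <<'E'
from h import *
import cv2
incase()
cv2.imwrite("pics/c.png",np.vstack([cv2.resize(imaging.read_camera("top")[150:300,180:400,::-1],(528,300)),cv2.resize(imaging.read_camera("scene")[130:330,150:400,::-1],(528,300))])); 
E
```

```text
t 7.55 case xyz of tip [-165.3    0.7  120.9] rot [-90.   -0.  173.9] F [0.3 0.1 0.3] gap 0.0
```

View pics/c.png

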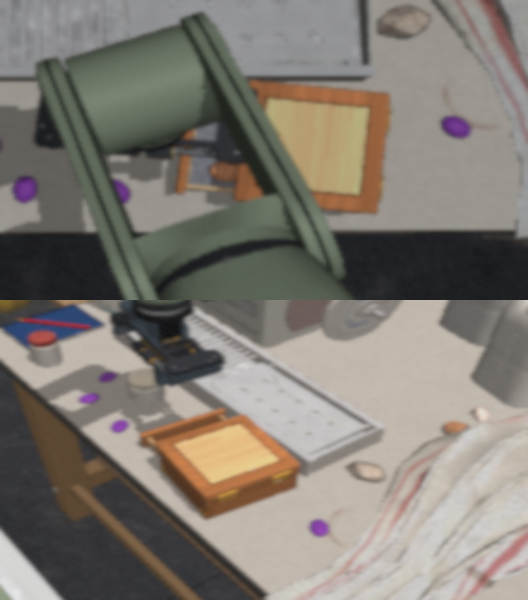

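The lid lies flat on the case and the jar, gems and rock have not moved. The tip is above the gap between the drawer and the cream jar, so I descend and push slowly.

Emit:
send_rows(deltas="0 0.015 0 0 0 0 0;0 0.02 0 0 0 0 0;0 0.02 0 0 0 0 0;0 0.02 0 0 0 0 0;0 0.015 0 0 0 0 0;0 0.01 0 0 0 0 0;0 0 0 0 0 0 0")

```text
t: 8.23
tool_pos: [467.0, 183.1, 36.5]
tool_rot: [-89.9, -0.2, 173.7]
wrist_force: [0.0, -0.4, 0.7]
finger_gap: 0.007
```

Emit:
send_rows(deltas="0 0 0.004 0 0 0 0;0 0 0.005 0 0 0 0;0 0 0.005 0 0 0 0;0 0 0.003 0 0 0 0;0 0 0.002 0 0 0 0;0 0 0.002 0 0 0 0;0 0 0.002 0 0 0 0;0 0 0.002 0 0 0 0;0 0 0.0025 0 0 0 0;0 0 0.003 0 0 0 0;0 0 0.003 0 0 0 0;0 0 0.003 0 0 0 0")

```text
t: 9.23
tool_pos: [464.6, 148.3, 38.3]
tool_rot: [-90.0, 0.0, 173.8]
wrist_force: [-0.8, 1.0, 1.4]
finger_gap: 0.008
```

Emit:
send_rows(deltas="0 0 0.003 0 0 0 0;0 0 0.003 0 0 0 0;0 0 0.003 0 0 0 0;0 0 0.003 0 0 0 0;0 0 0.003 0 0 0 0;0 0 0.003 0 0 0 0;0 0 0.003 0 0 0 0;0 0 0.003 0 0 0 0;0 0 0.0025 0 0 0 0;0 0 0.0025 0 0 0 0;0 0 0.0025 0 0 0 0;0 0 0.002 0 0 0 0")

```text
t: 10.23
tool_pos: [460.6, 114.8, 38.1]
tool_rot: [-90.0, -0.0, 173.8]
wrist_force: [-0.1, 0.9, 0.3]
finger_gap: 0.007
```

```bash
python3 - <<'E'
from h import *
incase()
E
```

```text
t 10.23 case xyz of tip [-94.1   0.6  21.1] rot [-90.   -0.  173.8] F [-0.1  0.9  0.3] gap 0.01
```

Emit:
send_rows(deltas="0 0 0.0015 0 0 0 0;0 0 0.001 0 0 0 0;0 0 0.001 0 0 0 0;0 0 0.001 0 0 0 0;0 0 0.001 0 0 0 0;0 0 0.0005 0 0 0 0;0 0 0 0 0 0 0")

```text
t: 10.82
tool_pos: [460.2, 109.1, 38.2]
tool_rot: [-90.0, 0.0, 173.8]
wrist_force: [-0.7, 0.5, -0.1]
finger_gap: 0.005
```

Emit:
send_rows(deltas="0 0 0.0007 0 0 0 0;0 0 0.0007 0 0 0 0;0 0 0.0007 0 0 0 0;0 0 0.0007 0 0 0 0;0 0 0 0 0 0 0")

```text
t: 11.23
tool_pos: [460.4, 108.7, 38.4]
tool_rot: [-90.3, 0.0, 173.6]
wrist_force: [-1.2, 13.2, -0.8]
finger_gap: 0.004
```

The drawer has stopped against its end at 13 N. I'll back off, rise and move clear.

Emit:
send_rows(deltas="0 0 -0.003 0 0 0 0;0 0 -0.006 0 0 0 0;0 0 -0.01 0 0 0 0;0 0 -0.01 0 0 0 0;0 -0.02 0 0 0 0 0;0 -0.03 0 0 0 0 0;0 -0.035 0 0 0 0 0;0 -0.035 0 0 0 0 0;0 -0.035 0 0 0 0 0;0 -0.035 0 0 0 0 0;0 -0.02 0 0 0 0 0;0 0 0 0 0 0 0")

```text
t: 12.23
tool_pos: [465.8, 136.5, 253.4]
tool_rot: [-90.2, 0.6, 173.8]
wrist_force: [0.6, 0.2, -0.2]
finger_gap: 0.004
```

Emit:
send_rows(deltas="0 0 0.03 0 0 0 0;0 0 0.035 0 0 0 0;0 0 0.04 0 0 0 0;0 0 0.04 0 0 0 0;0 0 0.04 0 0 0 0;0 0 0.04 0 0 0 0;0 0 0.04 0 0 0 0;0 0 0.04 0 0 0 0;0 0 0.04 0 0 0 0;0 0 0.035 0 0 0 0;0 0 0.02 0 0 0 0;0 0 0 0 0 0 0")

```text
t: 13.23
tool_pos: [419.2, -265.6, 246.9]
tool_rot: [-89.9, -0.1, 173.5]
wrist_force: [0.0, 1.0, -0.2]
finger_gap: 0.003
```

```bash
python3 - <<'E'
from h import *
import cv2
incase()
cv2.imwrite("pics/d.png",np.vstack([cv2.resize(imaging.read_camera("top")[150:300,100:400,::-1],(600,300)),cv2.resize(imaging.read_camera("scene")[130:330,150:450,::-1],(450,300)).copy()[:, :450] if 0 else cv2.resize(imaging.read_camera("scene")[150:300,150:450,::-1],(600,300))])); 
E
```

```text
t 13.23 case xyz of tip [288.6   0.5 229.9] rot [-8.990e+01 -1.000e-01  1.735e+02] F [ 0.   1.  -0.2] gap 0.0
```

View pics/d.png

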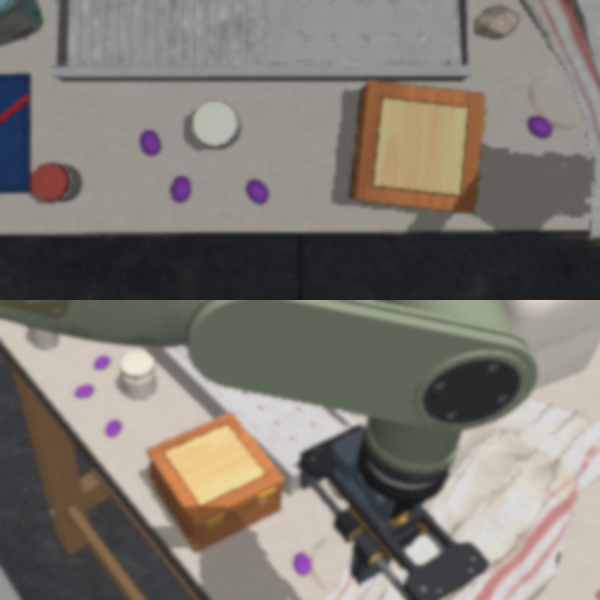

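The lid is flat and level and the drawer front is home under its edge. Both jars, the rock and the purple stones are in place, and the arm is clear.

```bash
python3 - <<'E'
from rig import bot
print(bot.sign_off())
E
```

```text
the job is handed in; nothing more can be done
None
```

The gem case is shut and I've handed the job in; it took about 13 s of robot time. With closed fingertips I swung the lid over from about 90°, then pushed the drawer in from about 54 mm. I moved both slowly over the last stretch.

- **Lid:** it stopped at the expected shut height, with the fingertip at 78 mm while pressing down with 16 N.
- **Drawer:** it stopped firmly against 13 N, within about 0.5 mm of where its home position should be.
- **Final pictures:** the lid lies flat and no drawer shows beyond its edge. The two jars, the rock and the purple look-alike stones are where they were, and the arm is clear.

No check failed or disagreed. The three loose stones can't be seen with the case shut; they were still lying in the drawer the last time it was in full view, during the lid swing. The fingers never went near them.

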